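# Stand the fallen bookend up against the cookbooks

### The arm

A 7-joint arm with a two-finger parallel gripper is mounted at the origin on the work surface. World frame = base frame: x ahead of the robot, y to its left, z up, the work surface at z = 0. Lengths are in m, angles in rad, forces in N, time in s.
With the tool pointing down it reaches from about 0.425 to 0.875 m from the base axis. Payload 4.7 kg.
Tool frame: the origin (TCP) lies at the very end of the fingers, on their centre line; the grasp point (between the pads) lies 19 mm behind it; z points along the fingers, y is the line along which they close (so a half turn about z gives the same grasp; the last joint's range is limited). The gripper opens to 87 mm and grips with 3 to 60 N. Pads are 19 mm wide; open, the fingers measure 117 mm over their backs; the gripper's body (75 mm by 190 mm) begins 51 mm behind the grasp point.
Start: joints at [1.32, 0.321, -0.07, 1.45, 0.023, 1.371, -0.057], TCP at [0.17, -0.627, 0.223] pointing down, gripper open.
Joint ranges: [-2.86, 2.86], [-0.3, 2.09], [-1.38, 1.24], [0.06, 2.45], [-1.56, 4.7], [0.09, 2.05], [-2.69, 2.69]. Speed limits (rad/s): [2.57, 2.57, 3.14, 3.14, 3.14, 3.14, 3.14].

### API

Orientations are given as a rotation vector (axis times angle).
In Python, from bench import ctrl, get_image, job gives the robot as it stands.
- The arm moves only by the shell command python3 -m crank 'ROWS' [FORCE]. ROWS is JSON, a list that holds one entry, the list of rows, each a list of 5 numbers: the shift along the tool's x, y, z in mm, then the turn about the tool's z in rad, then the closure, from -1 (fully open) to 1 (shut), so that 0 is half open. A call has 1 to 10 rows; each row shifts and turns the commanded pose from where the row before left it, along the tool's axes as they then stand; what a row does not reach is not made up. A row lasts 1/12 s, in which the tool goes at most 41.7 mm and 7.16 degrees, less where a joint would pass 70% of its speed; a pose out of reach is approached as far as the arm can. A call with a gripper value outside its range is refused whole. The fingers move at their own pace and stop on an object; FORCE is the grip in N (left out, the last holds). Time passes only in rows, so rows that do not move let the fingers close. It gives the time, the measured TCP pose, the force, the opening and the grip force at its end, in the units of the state.
- ctrl.get_state(): the state, without advancing time (a new reading comes with each control period).
- get_image(name): name is "scene" or "top" or "wrist"; returns a dict with "pixels" (384x512x3 uint8, red, green, blue), "fx", "fy", "cx", "cy" (pixels), "T" (4x4, takes a point from camera to world coordinates); the wrist camera has in their place "T_tool_cam" (4x4, takes a point from camera to tool coordinates, whose origin is the TCP and whose axes are the flange's). Camera axes: x right, y down, z forward; pixel columns grow to the right and rows downward; lengths in m; the calibration is good to about 2 mm. A picture is of the moment at which its call begins: read the wrist's pose just before it. There is no depth.
- job.close_job(): hands the job in; it is judged then, once.
The state is a dict: "time": time; "joint_positions": joint angles; "qd": joint speeds; "joint_torque": joint torques, N m; "position": TCP position; "tool_rot": TCP orientation; "ft_force": force on the tool from outside, world axes, zero at the start; "torque": the same for the moment, N m; "grip_width": opening from 0.0 (shut) to 1.0 (fully open); "grip_force": force on a finger pad.
Only numpy, scipy, OpenCV 4.12 (cv2) and the standard library are available. Lean on these libraries where they do the work, as an engineer would, in place of code of your own. Each camera call takes 0.05 s, during which the arm holds its last target. There are 200 camera calls.

### The job

The wooden bookend has fallen on its back beside the row of cookbooks. Push its foot over so that the bookend stands upright on its foot again, then slide it along the counter until its flat back rests against the nearest cookbook, about in the middle of the cover. Only push it, never lift it off the counter; leave the books standing where they are and do not disturb anything else.

Things in the scene. Friction and masses are not known exactly. Their poses are not given: they have to be found in the camera images.
- bookend: L-shaped wooden bookend, 140 mm wide, 0.5 to 0.8 kg, fallen on its back: its upright (160 x 14 mm) lies flat pointing at the books, its weighted foot (110 x 20 mm) sticks straight up at the other end. Origin: middle of the heel edge (outer corner of the L), on the counter. x: along the upright, heel to top. z: along the foot, heel to free end. Foot fills x 0 to 20 mm, upright z 0 to 14 mm.
- bookend_foot_end (a point): middle of the foot's free end, 110 mm from the heel edge; axes as the bookend's. Pushed near here away from the books, the bookend pivots on its heel edge without sliding and past about 40 degrees falls onto its foot by itself; then x points up and z level, away from the books.
- bookend_top (a point): middle of the upright's top edge, 160 mm from the heel edge; axes as the bookend's. The underside of the upright at the start (the plane z = 0 of the bookend) is the flat back that goes against the books.
- books: three cookbooks standing tightly side by side, one loose block of about 1.8 kg: 110 mm across the three, 150 mm deep, 190 to 205 mm tall. Origin: centre of the underside. x: across the row, away from the bookend; the cover facing the bookend is at x = -55 mm. y: along the covers' depth; z up.
- spice_jar: bystander, loose: small jar with a black lid, 44 mm across, 85 mm tall; origin at the centre of its underside
- mug: bystander, loose: white mug, 80 mm across, 90 mm tall; origin at the centre of its underside
- tub: bystander, loose: black round takeaway bowl, 136 mm across, 55 mm tall; origin at the centre of its underside
- sauce_bottle: bystander, loose: brown sauce bottle, 60 mm across, 180 mm tall; origin at the centre of its underside
- noodle_cup: bystander, loose: pale empty noodle cup, 94 mm across, 100 mm tall; origin at the centre of its underside
- food_can: bystander, loose: food can, 66 mm across, 80 mm tall; origin at the centre of its underside
- tea_carton: bystander, loose: tea carton, 60 x 150 x 100 mm tall; origin at the centre of its underside
Not all that is in view belongs to the job. Several things have the shape of the bookend; the one meant has the colours described above. What is shaped like the books but purple is not meant.

How it is judged:
By the outcome, as a careful person would: the job done as asked, in the order asked, and still so for the second after the job is handed in, with the robot touching nothing.
It also fails if it takes over 51 s, if anything falls off the work surface, if the arm or the gripper's body presses on something with over 40 N, if the wrist force passes 120 N, or if a joint passes its speed limit or range.

## Working session

There is one attempt and no reset: what is moved stays moved. The work goes in short steps, Python scripts to look and compute and a shell command to move; the robot and the scene stay as the last step left them, time stands still between calls to the robot, and variables do not carry over. Pictures are saved under pics/ and viewed, at most 12 in all, crops included, and the job is handed in when it is done.

```bash
mkdir -p pics; cat > h.py <<'E'
import numpy as np,cv2
from bench import ctrl,get_image,job
def snap(n,f):
    im=get_image(n); cv2.imwrite('pics/'+f,im['pixels'][:,:,::-1]); return im
def ray(im,uv,z=0.0):
    T=np.array(im['T']); d=T[:3,:3]@np.array([(uv[0]-im['cx'])/im['fx'],(uv[1]-im['cy'])/im['fy'],1])
    o=T[:3,3]; return o+d*(z-o[2])/d[2]
E
python3 - <<'E'
from h import *
s=ctrl.get_state(); print(s['time'],s['position'],s['tool_rot'],s['ft_force'])
import pickle
d={n:snap(n,n+'0.png') for n in('scene','top')}
pickle.dump(d,open('d0.pkl','wb'))
for n in d: print(n,np.round(d[n]['T'],3).tolist(),d[n]['fx'])
a=np.hstack([cv2.imread('pics/scene0.png'),cv2.imread('pics/top0.png')])
E
```

```text
0.0 [ 0.16992341 -0.62682914  0.22148247] [-3.11226406e+00 -4.14570946e-01  5.18518955e-04] [-0.59232829 -0.2436174  -0.02887369]
scene [[0.256, 0.69, -0.677, 1.138], [0.967, -0.19, 0.172, -0.114], [-0.01, -0.698, -0.716, 0.783], [0.0, 0.0, 0.0, 1.0]] 368.30830946022655
top [[-0.019, -0.984, 0.179, 0.254], [-1.0, 0.021, 0.009, 0.032], [-0.012, -0.179, -0.984, 1.595], [0.0, 0.0, 0.0, 1.0]] 452.5064263818972
```

View pics/scene0.png

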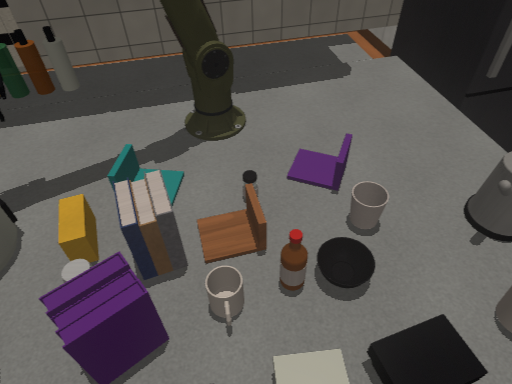

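View pics/top0.png

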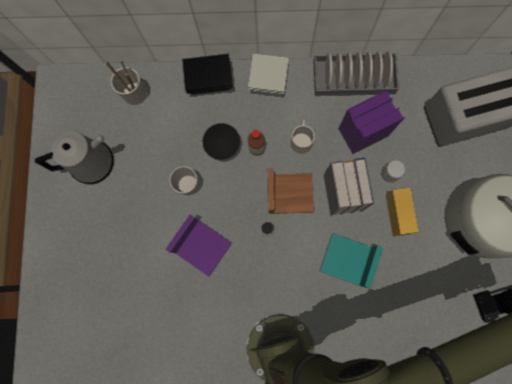

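The top view shows three bookend shapes: wood at (291,193), purple at (200,245) and teal at (350,260). The wooden one matches the description. It lies beside the pale-paged books at (351,186). The other book block, at (371,122), is purple and not meant. I'll confirm in one crop and measure.

```bash
python3 - <<'E'
from h import *
import pickle
d=pickle.load(open('d0.pkl','rb')); im=d['top']; p=im['pixels']
hsv=cv2.cvtColor(p,cv2.COLOR_RGB2HSV)
m=((hsv[...,0]<16)&(hsv[...,1]>90)).astype(np.uint8)
m[:,:255]=0;m[:,325:]=0;m[:165]=0;m[225:]=0
n,l,st,c=cv2.connectedComponentsWithStats(m); k=1+st[1:,4].argmax(); m=(l==k).astype(np.uint8)
cn=cv2.findContours(m,0,2)[0][0]; print(st[k],cv2.approxPolyDP(cn,2.5,True)[:,0].tolist())
a=cv2.resize(p[110:240,235:385,::-1],None,fx=5,fy=4.6,interpolation=cv2.INTER_CUBIC)
s=d['scene']['pixels'][150:310,100:320,::-1]
a=cv2.resize(p[120:240,220:380,::-1],(800,600),interpolation=cv2.INTER_CUBIC)
cv2.imwrite('pics/crop.png',a)
E
```

```text
[ 267  169   47   44 1737] [[267, 170], [270, 212], [313, 210], [311, 174], [274, 175], [272, 169]]
```

View pics/crop.png

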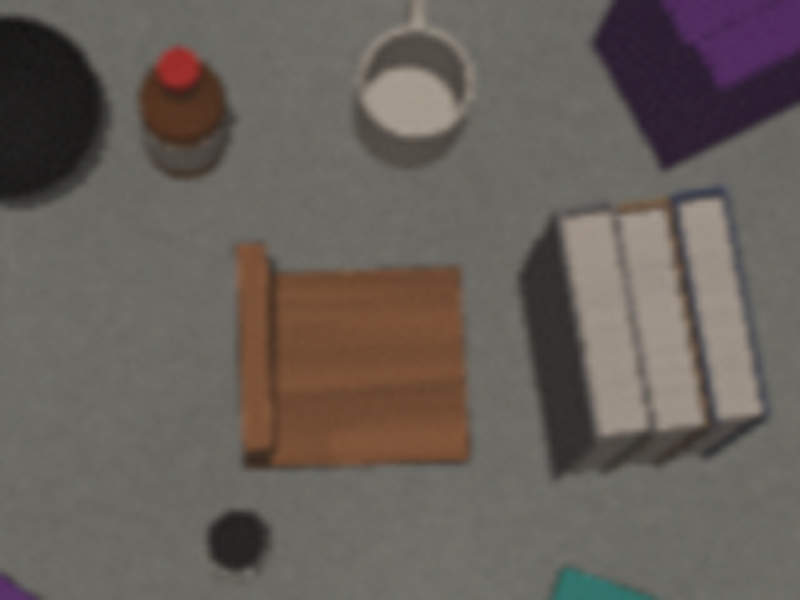

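The crop confirms the target: wooden L with its foot top at crop (237–270, 243–452), its upright end at (460,267)–(468,460), and the books' cover base at (522,275)–(555,478), slightly rotated. Jar, bottle and mug are nearby.

```bash
python3 - <<'E'
from h import *
import pickle
from scipy.spatial.transform import Rotation as R
d=pickle.load(open('d0.pkl','rb')); im=d['top']
def c(x,y,z): return ray(im,(220+x/5-.4,120+y/5-.4),z)[:2].round(4)
for n,a in dict(footA=(237,245,.11),footB=(265,243,.11),footC=(270,450,.11),footD=(245,452,.11),topA=(460,267,.014),topB=(468,460,.014),
 bkA=(522,275,0),bkB=(555,478,0),bkA2=(558,213,.197),bkB2=(597,437,.197),bkC2=(727,190,.2),bkD2=(768,412,.2),jar=(238,540,.085),bottle=(180,67,.18),mugtop=(415,72,.09),mugbot=(412,140,.005)).items(): print(n,c(*a))
print(R.from_rotvec(ctrl.get_state()['tool_rot']).as_matrix().round(3))
E
```

```text
footA [0.5955 0.0306]
footB [0.5965 0.0117]
footC [0.456  0.0116]
footD [0.455  0.0281]
topA [ 0.5981 -0.1284]
topB [ 0.4592 -0.1288]
bkA [ 0.5943 -0.1742]
bkB [ 0.4469 -0.1912]
bkA2 [ 0.592  -0.1732]
bkB2 [ 0.4482 -0.1909]
bkC2 [ 0.6039 -0.2802]
bkD2 [ 0.4613 -0.2973]
jar [0.3993 0.034 ]
bottle [0.699  0.0653]
mugtop [ 0.72   -0.0949]
mugbot [ 0.6951 -0.0981]
[[ 0.965  0.262 -0.001]
 [ 0.262 -0.965  0.002]
 [-0.    -0.002 -1.   ]]
```

```bash
python3 -m crank '[[[0,0,-10,-0.12,-1],[0,0,-10,-0.12,-1],[0,0,-10,-0.12,-1],[0,0,-10,-0.12,-1],[0,0,-10,-0.12,-1],[0,0,-10,-0.12,-1],[0,0,-10,-0.12,-1],[0,0,-10,-0.12,-1],[0,0,-10,-0.12,-1],[0,0,-10,-0.12,-1]]]'; python3 -m crank '[[[0,0,0,-0.105,-1],[30,20,0,0,-1],[30,20,0,0,-1],[30,20,0,0,-1],[30,20,0,0,-1],[30,20,0,0,-1],[30,20,0,0,-1],[30,20,0,0,-1],[0,0,0,0,-1],[0,0,0,0,-1]]]'
```

```text
time: 0.93
position: [0.17, -0.6271, 0.3224]
tool_rot: [-2.329, -2.107, -0.001]
ft_force: [-0.3, 0.1, 0.2]
grip_width: 1.0
grip_force: 0.0
time: 1.77
position: [0.312, -0.4154, 0.3228]
tool_rot: [2.217, 2.226, -0.001]
ft_force: [0.2, -0.1, 0.0]
grip_width: 0.999
grip_force: 0.0
```

```bash
python3 -m crank '[[[32,20,0,0,-1],[32,20,0,0,-1],[32,20,0,0,-1],[32,20,0,0,-1],[32,20,0,0,-1],[32,20,0,0,-1],[32,20,0,0,-1],[32,20,0,0,-1],[32,20,0,0,-1],[32,20,0,0,-1]]]'; python3 -m crank '[[[32,18,0,0,-1],[23,0,0,0,-1],[0,0,35,0,-1],[0,0,35,0,-1],[0,0,35,0,-1],[0,0,35,0,-1],[0,0,35,0,-1],[0,0,35,0,-1],[0,0,20,0,-1],[0,0,0,0,-1]]]'; python3 - <<'E'
from h import *
s=snap('scene','s1.png')
E
```

```text
time: 2.6
position: [0.5111, -0.0981, 0.3224]
tool_rot: [2.226, 2.217, -0.001]
ft_force: [1.1, -0.1, 0.3]
grip_width: 1.001
grip_force: 0.0
time: 3.43
position: [0.5247, -0.0442, 0.0873]
tool_rot: [-2.219, -2.212, 0.008]
ft_force: [-1.1, 0.3, 0.1]
grip_width: 1.001
grip_force: 0.0
```

View pics/s1.png

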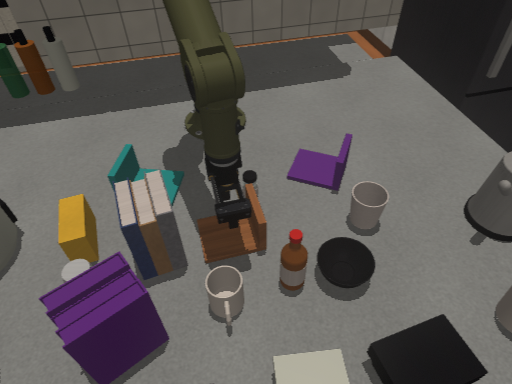

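```bash
python3 -m crank '[[[20,0,0,0,-1],[15,0,0,0,-1],[6,0,0,0,-1],[6,0,0,0,-1],[6,0,0,0,-1],[6,0,0,0,-1],[6,0,0,0,-1],[6,0,0,0,-1],[6,0,0,0,-1],[6,0,0,0,-1]]]'; python3 - <<'E'
from h import *
im=snap('scene','s2.png');cv2.imwrite('pics/s2.png',cv2.resize(im['pixels'][130:290,160:320,::-1],None,fx=3,fy=3))
E
```

```text
time: 4.32
position: [0.5284, 0.041, 0.0922]
tool_rot: [-2.222, -2.22, 0.001]
ft_force: [-0.8, -0.2, -0.0]
grip_width: 0.997
grip_force: 0.3
```

View pics/s2.png

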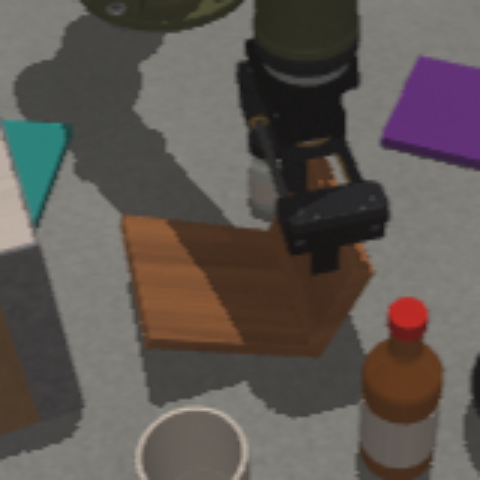

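It is tilting about 30° on its heel, with the fingers at crop (325,265) on the foot. Continuing the push.

```bash
python3 -m crank '[[[6,0,2,0,-1],[6,0,2,0,-1],[8,0,2,0,-1],[8,0,0,0,-1],[8,0,0,0,-1],[8,0,0,0,-1],[8,0,0,0,-1],[5,0,0,0,-1],[0,0,0,0,-1],[0,0,0,0,-1]]]'; python3 - <<'E'
from h import *
im=snap('scene','s3.png');cv2.imwrite('pics/s3.png',cv2.resize(im['pixels'][130:290,160:320,::-1],None,fx=3,fy=3))
E
```

```text
time: 5.2
position: [0.5288, 0.0975, 0.0865]
tool_rot: [2.222, 2.221, -0.0]
ft_force: [-0.1, 0.4, -0.1]
grip_width: 0.999
grip_force: 0.0
```

View pics/s3.png

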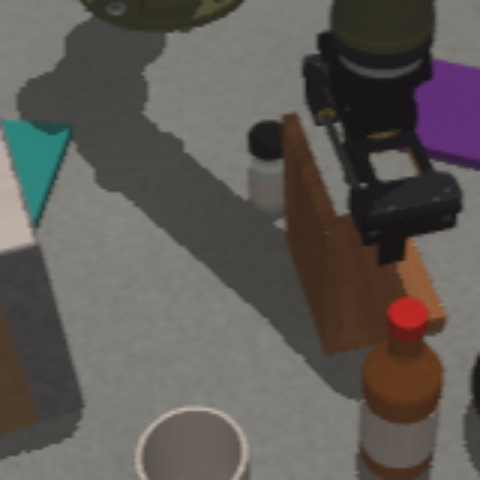

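The bookend stands upright, back at crop (285–330, 120–350). I'll move behind the foot end, descend, and measure from the top view.

```bash
python3 -m crank '[[[30,0,0,0,-1],[30,0,0,0,-1],[22,0,0,0,-1],[0,0,0,0,-1],[0,0,25,0,-1],[0,0,25,0,-1],[0,0,20,0,-1],[0,0,7,0,-1],[0,0,0,0,-1],[0,0,0,0,-1]]]'; python3 - <<'E'
from h import *
im=snap('top','t4.png');cv2.imwrite('pics/t4.png',cv2.resize(im['pixels'][120:240,200:360,::-1],(800,600),interpolation=cv2.INTER_CUBIC))
print(ctrl.get_state()['position'])
E
```

```text
time: 6.08
position: [0.5293, 0.1788, 0.0099]
tool_rot: [2.223, 2.219, 0.0]
ft_force: [0.1, -0.6, 0.0]
grip_width: 1.003
grip_force: 0.0
[0.52983967 0.17921338 0.01060282]
```

View pics/t4.png

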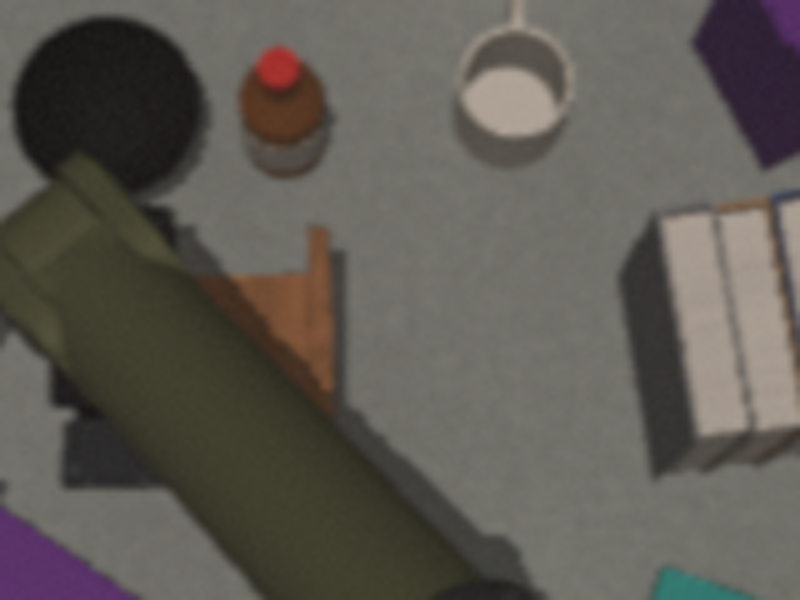

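```bash
python3 -m crank '[[[0,12,0,0,-1],[0,0,0,-0.117,-1],[-10,-1,0,0,-1],[-8,-1,0,0,-1],[-6,-1,0,0,-1],[-6,-1,0,0,-1],[-6,-1,0,0,-1],[-6,-1,0,0,-1],[-6,-1,0,0,-1],[-6,-1,0,0,-1]]]'; python3 -m crank '[[[-8,-1,0,0,-1],[-8,-1,0,0,-1],[-8,-1,0,0,-1],[-8,-1,0,0,-1],[-8,-1,0,0,-1],[-8,-1,0,0,-1],[-8,-1,0,0,-1],[-8,-1,0,0,-1],[-8,-1,0,0,-1],[0,0,0,0,-1]]]';  python3 - <<'E'
from h import *
im=snap('top','t5.png');cv2.imwrite('pics/t5.png',cv2.resize(im['pixels'][120:240,220:380,::-1],(800,600),interpolation=cv2.INTER_CUBIC))
print(ctrl.get_state()['position'])
E
```

```text
time: 6.97
position: [0.5398, 0.1254, 0.0104]
tool_rot: [2.089, 2.346, 0.004]
ft_force: [0.8, 5.7, 2.4]
grip_width: 1.002
grip_force: 2.5
time: 7.8
position: [0.539, 0.0501, 0.0099]
tool_rot: [2.091, 2.343, -0.001]
ft_force: [1.1, -0.2, 1.1]
grip_width: 1.0
grip_force: 0.1
[0.53857322 0.05009044 0.00957596]
```

View pics/t5.png

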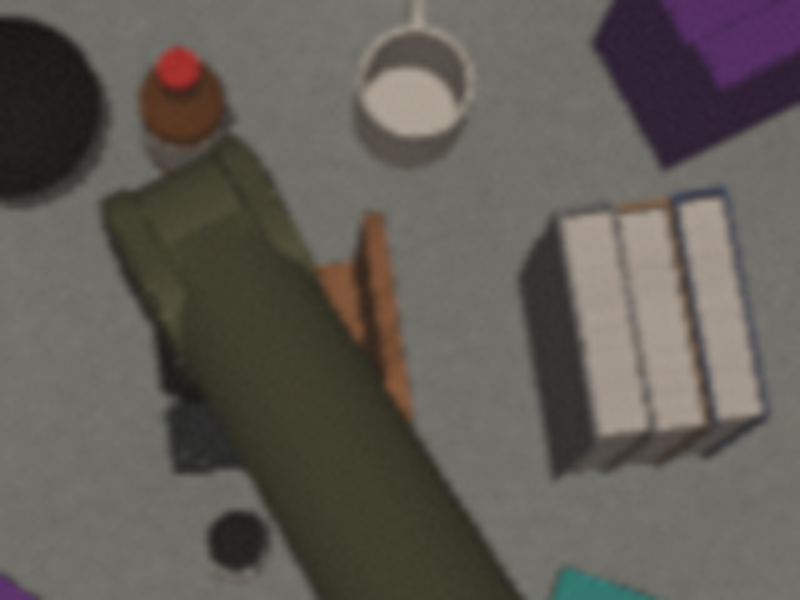

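```bash
python3 - <<'E'
from h import *
import pickle
im=pickle.load(open('d0.pkl','rb'))['top']; p=cv2.imread('pics/t5.png')
hsv=cv2.cvtColor(p,cv2.COLOR_BGR2HSV); m=(hsv[...,0]<16)&(hsv[...,1]>80)
P=[]
for y in range(225,400,10):
    xs=np.where(m[y,330:480])[0]+330
    if len(xs): P.append(ray(im,(220+(xs.max()+.5)/5-.4,120+y/5-.4),.16)[:2])
P=np.array(P); f=np.polyfit(P[:,0],P[:,1],1); print('back edge slope',np.degrees(np.arctan(f[0])))
ys=[y for y in range(180,300) if m[y,360:395].sum()>8]; c=ray(im,(220+383/5-.4,120+ys[0]/5-.4),.16)[:2]; print('far corner',c,ys[0])
t=np.arctan(f[0]); u=np.array([np.cos(t),np.sin(t)]); mid=np.array([c[0],np.polyval(f,c[0])])-.07*u
cv=np.array([.520,-.1825]); n=np.array([-.116,.993]); tt=np.array([.993,.116])
print('heel mid',mid,'gap',(mid-cv)@n,'along',(mid-cv)@tt)
q=ctrl.get_state(); a=np.array(q['position'][:2]); print('finger to heel',(a-mid)@n)
E
```

```text
back edge slope 6.643481768427415
far corner [ 0.60270065 -0.0648539 ] 214
heel mid [ 0.53317068 -0.07219784] gap 0.10800224325447581 along 0.02587353572540102
finger to heel 0.12080556746924336
```

```bash
python3 -m crank '[[[-8,-2,0,0,-1],[-8,-2,0,0,-1],[-8,-2,0,0,-1],[-8,-2,0,0,-1],[-8,-2,0,0,-1],[-8,-2,0,0,-1],[-8,-2,0,0,-1],[-8,-2,0,0,-1],[-8,-2,0,0,-1],[-8,-2,0,0,-1]]]'; python3 -m crank '[[[-8,-2,0,0,-1],[0,0,0,0,-1],[0,0,0,0,-1]]]';  python3 - <<'E'
from h import *
im=snap('top','t6.png');p=cv2.resize(im['pixels'][120:240,220:380,::-1],(800,600),interpolation=cv2.INTER_CUBIC);cv2.imwrite('pics/t6.png',p)
print(ctrl.get_state()['position'])
hsv=cv2.cvtColor(p,cv2.COLOR_BGR2HSV); m=(hsv[...,0]<16)&(hsv[...,1]>80); m[:,550:]=0;m[:,:400]=0
ys,xs=np.where(m); print(ys.min(),[(y,np.where(m[y])[0].max()) for y in range(210,400,20) if m[y].any()])
E
```

```text
time: 8.68
position: [0.5278, -0.0305, 0.0096]
tool_rot: [-2.089, -2.346, 0.0]
ft_force: [0.0, 4.4, 2.1]
grip_width: 0.999
grip_force: 2.1
time: 8.93
position: [0.5262, -0.0402, 0.0091]
tool_rot: [2.091, 2.344, -0.004]
ft_force: [0.4, -0.3, -0.3]
grip_width: 0.998
grip_force: 0.0
[ 0.52620904 -0.03957696  0.00911296]
228 [(230, np.int64(521)), (250, np.int64(527)), (270, np.int64(533)), (290, np.int64(536)), (310, np.int64(540)), (330, np.int64(543)), (350, np.int64(545)), (370, np.int64(549)), (390, np.int64(549))]
```

View pics/t6.png

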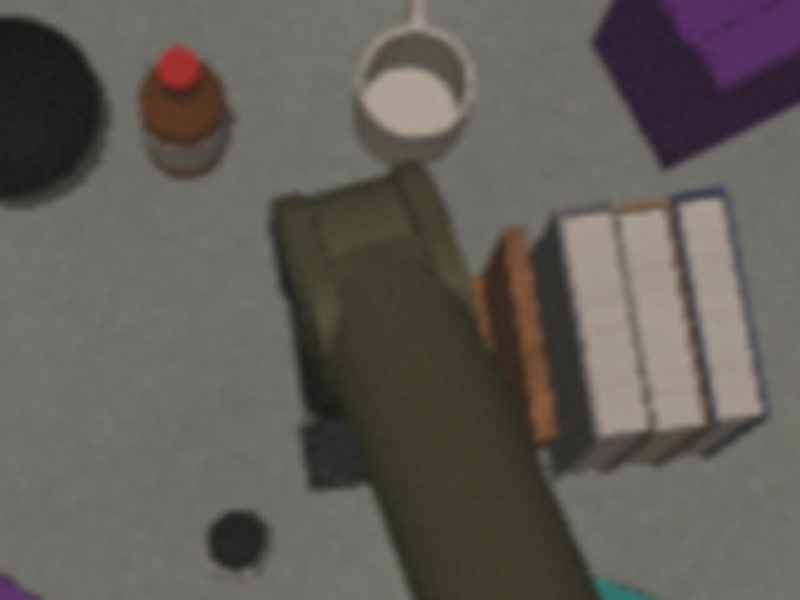

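The bookend's top edge runs (523,228)–(555,440), parallel to the cover and just short of it.

```bash
python3 - <<'E'
from h import *
import pickle
im=pickle.load(open('d0.pkl','rb'))['top']
cv=np.array([.520,-.1825]); n=np.array([-.116,.993]); tt=np.array([.993,.116])
for x,y in((524,229),(557,440)):
    a=ray(im,(220+x/5-.4,120+y/5-.4),.16)[:2]; print(a,'gap',(a-cv)@n,'along',(a-cv)@tt)
s=ctrl.get_state();print((np.array(s['position'][:2])-cv)@n-.1195)
E
```

```text
[ 0.59070287 -0.15609422] gap 0.018019407823991546 along 0.07327102063315352
[ 0.45196214 -0.17120639] gap 0.019106945302918687 along -0.06625153641902157
0.02170233275928954
```

```bash
python3 -m crank '[[[-4,-0.8,0,0,-1],[-4,-0.8,0,0,-1],[-3,-0.6,0,0,-1],[-2,-0.4,0,0,-1],[-1,0,0,0,-1],[-1,0,0,0,-1],[-1,0,0,0,-1]]]'; for i in 1 2 3 ; do python3 -m crank '[[[-0.5,0,0,0,-1],[-0.5,0,0,0,-1]]]' | grep -E 'pos|ft_f'; done
```

```text
time: 9.57
position: [0.5258, -0.054, 0.0093]
tool_rot: [-2.088, -2.346, 0.001]
ft_force: [0.2, 2.4, -0.7]
grip_width: 0.999
grip_force: 1.3
position: [0.5261, -0.0551, 0.0094]
ft_force: [0.1, 2.1, -1.8]
position: [0.5263, -0.0559, 0.0094]
ft_force: [-0.3, 4.7, -1.1]
position: [0.5262, -0.0559, 0.0094]
ft_force: [-1.7, 5.5, -1.4]
```

```bash
for i in 1 2 3 ; do python3 -m crank '[[[-0.5,0,0,0,-1],[-0.5,0,0,0,-1]]]' | grep -E 'pos|ft_f'; done; python3 - <<'E'
from h import *
snap('top','t7.png');im=snap('scene','s7.png')
t=cv2.imread('pics/t7.png')[150:220,300:370]; s=im['pixels'][160:290,100:240,::-1]
cv2.imwrite('pics/c7.png',np.hstack([cv2.resize(t,(400,400),interpolation=2),cv2.resize(s,(400,400),interpolation=2)]))
E
```

```text
position: [0.5261, -0.0561, 0.0094]
ft_force: [-1.6, 6.7, -0.5]
position: [0.5263, -0.0566, 0.0094]
ft_force: [-1.6, 7.9, 0.1]
position: [0.5263, -0.0567, 0.0094]
ft_force: [-2.4, 9.5, -0.6]
```

View pics/c7.png

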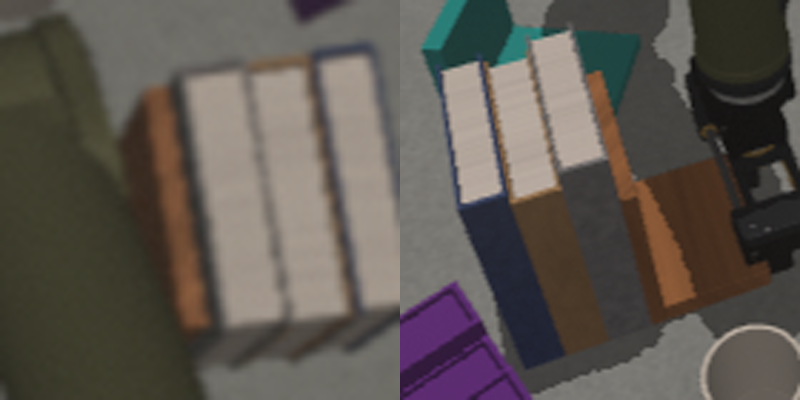

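Both views show the back flush on the cover, and the force rose to 9.5 N while the motion stalled, so it is in contact. Retreating.

```bash
python3 -m crank '[[[3,0,0,0,-1],[8,1,0,0,-1],[12,1,0,0,-1],[0,0,0,0,-1],[0,0,-25,0,-1],[0,0,-35,0,-1],[0,0,-35,0,-1],[0,0,-35,0,-1],[0,0,-35,0,-1],[0,0,-35,0,-1]]]'; python3 -m crank '[[[35,0,0,0,-1],[35,0,0,0,-1],[35,0,0,0,-1],[35,0,0,0,-1],[35,0,0,0,-1],[35,0,0,0,-1],[0,0,0,0,-1],[0,0,0,0,-1]]]'; python3 - <<'E'
from h import *
im=snap('top','t8.png');p=cv2.resize(im['pixels'][120:240,220:380,::-1],(800,600),interpolation=cv2.INTER_CUBIC);cv2.imwrite('pics/t8.png',p)
E
```

```text
time: 11.5
position: [0.5261, -0.037, 0.2116]
tool_rot: [2.087, 2.346, -0.001]
ft_force: [0.6, -0.2, 0.7]
grip_width: 0.998
grip_force: 0.0
time: 12.17
position: [0.5012, 0.1745, 0.2099]
tool_rot: [2.081, 2.352, 0.001]
ft_force: [-0.5, -0.6, 0.7]
grip_width: 0.999
grip_force: 0.0
```

View pics/t8.png

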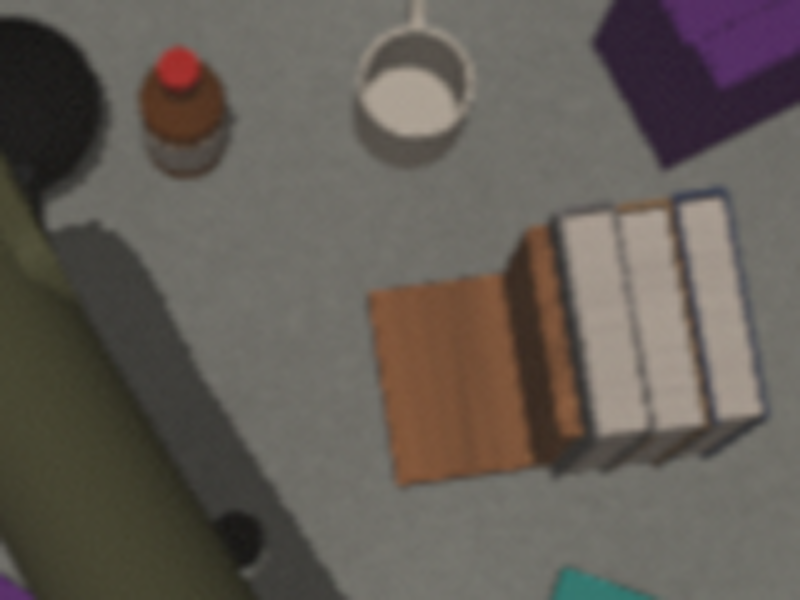

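The bookend stands upright against the cover, parallel to it and centred. The books are unmoved (corners still at (558,213) and (768,412)), and so are the jar, bottle and mug. The arm is clear, so I'm handing in.

```bash
python3 -c "
from bench import job
print(job.close_job())"
```

```text
the job is handed in; nothing more can be done
None
```

The job is handed in: the bookend stands upright on its foot with its back flat against the middle of the nearest cookbook's cover, and I saw no shift in the books or the items around them in the final view.

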